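# Open the ball-run gate with its rocker paddle

## Task

Press down on the red paddle of the ball run with the fingertips so that the other end of the rocker lifts the yellow gate, and keep it down until all three balls have rolled into the tray; then let go of the paddle so that the gate drops shut again. Do not touch the balls or the gate, and leave the jar, the toy car and the whistle where they are.

Things in the scene. Friction and masses are not known exactly. Their poses are not given: they have to be found in the camera images.
- ball_run: Wooden ball run fixed to the counter; plywood base 12 mm thick, x -90 to +200, y -225 to +225 mm in its frame. Origin on the counter below the rocker's pivot; yaw between about 1.1 and 1.7 rad. The rocker beam (310 x 26 x 14 mm) lies along its x: red paddle at -x (towards the robot's right), yellow gate over the chute at +x. Balls roll towards its +y (roughly towards the robot).
- pivot (a point): Rocker's pivot, on the beam's axis, 115 mm above ball_run's origin, axis along ball_run's y, between two dark posts 130 mm high at y +-25 mm.
- chute_end (a point): Middle of the chute floor's lower end, in ball_run's frame x +130, y +30, z 46 mm. The chute is a 42 mm wide wooden channel along y, floor falling 7 degrees towards +y, 50 mm high under the gate (y 0), walls about 26 mm above the floor.
- paddle_top (a point): Centre of the upper face of the red plastic paddle, a flat plate 44 mm (ball_run's x, along the beam) x 46 mm x 10 mm, 140 mm from the pivot axis. 132 mm above the counter at rest and about 87 mm with the rocker fully down; nothing lies under it. It tilts and sinks with the rocker; its own z axis is the face's normal.
- rocker (a joint): Angle of the rocker: 0 at rest with the gate shut, grows as the paddle goes down, to a stop at 0.32 rad. A spring returns it: about 3 N on the middle of the paddle starts it, about 5 N holds it at the stop. From about 0.20 rad the balls can pass under the gate.
- gate_edge (a point): Yellow gate, a plate 26 x 5 x 50 mm hanging from the rocker's far end; this point is the middle of its lower edge; shut, it is 10 mm above the chute floor and 60 mm above the counter; fully raised, about 100 mm above the counter.
- tray_center (a point): Middle of the blue-walled, white-floored tray below the chute's end, at x +130, y +120 mm in the ball run's frame, 20 mm above the counter. Inside 96 x 178 mm, floor about 36 mm high near the chute and sloping 7 degrees down to the far (+y) wall, rims 74 mm above the counter.
- ball_a_center (a point): Centre of the red painted wooden ball, 36 mm across, about 16 g; starts first in the queue, against the gate.
- ball_b_center (a point): Centre of the green painted wooden ball, 36 mm across, about 16 g; starts second in the queue.
- ball_c_center (a point): Centre of the blue painted wooden ball, 36 mm across, about 16 g; starts last in the queue.
- jar: Glass mason jar with a screwed metal cap, 76 mm across, 130 mm high, loose, standing near the paddle; origin at the centre of its underside.
- car: Purple toy car 78 x 40 x 33 mm, loose, standing near the paddle; origin under its centre, x along its length.
- whistle: Teal slide whistle lying on the counter near the paddle, 213 mm long along its x (from -95 to +118 mm), 26 mm wide and 22 mm high, loose; origin under the tube's middle.
- ball_a: The ball of ball_a_center as a body; its origin rolls with it, so use the centre.
- ball_b: The ball of ball_b_center as a body; its origin rolls with it, so use the centre.
- ball_c: The ball of ball_c_center as a body; its origin rolls with it, so use the centre.
Not all that is in view belongs to the job. Of the things shaped like the ball_a, the red one is meant.

How it is judged (in metres and radians):
On the way, in this order (a step that is already met when the one before it is completed fails the run):
1. the paddle is pressed down by the fingers and the gate is lifting (rocker above 0.12 rad) (value of joint rocker above 0.12 rad and contact force between the fingers and rocker_c1 above 0.5 N), for 0.1 s.
2. all three balls are in the tray while the paddle is still held down (value of joint rocker above 0.12 rad and y of each of ball_a_center, ball_b_center, ball_c_center in the frame of ball_run above 0.035 m and z of each of ball_a_center, ball_b_center, ball_c_center in the frame of ball_run below 0.062 m and horizontal distance between each of ball_a_center, ball_b_center, ball_c_center and tray_center below 0.11 m), for 0.1 s.
At the end, for the whole second after the job is handed in: All three balls lie in the tray (centre past the chute's end and below its floor, within 110 mm of the tray's middle), slower than 50 mm/s, and the rocker is back at rest (below 0.03 rad) with the gate shut (value of joint rocker below 0.03 rad and y of each of ball_a_center, ball_b_center, ball_c_center in the frame of ball_run above 0.035 m and z of each of ball_a_center, ball_b_center, ball_c_center in the frame of ball_run below 0.062 m and horizontal distance between each of ball_a_center, ball_b_center, ball_c_center and tray_center below 0.11 m and linear speed of each of ball_a, ball_b, ball_c below 0.05 m/s); the robot touches nothing.
It fails at once if the robot touches the gate (contact force between any of the fingers, the arm and rocker_c2 above 0.3 N).
It fails at once if the robot touches a ball (contact force between any of the fingers, the arm and ball_a above 0.3 N or contact force between any of the fingers, the arm and ball_b above 0.3 N or contact force between any of the fingers, the arm and ball_c above 0.3 N).
It fails at once if the jar is moved or lifted (more than 15 mm) or tipped over (distance of jar from where it was at the start of the episode above 0.015 m or angle between jar's own z axis and vertical above 0.3 rad).
It fails at once if the car is moved or lifted (more than 15 mm) or tipped over (distance of car from where it was at the start of the episode above 0.015 m or angle between car's own z axis and vertical above 0.3 rad).
It fails at once if the whistle is moved or lifted (more than 15 mm) or tipped over (distance of whistle from where it was at the start of the episode above 0.015 m or angle between whistle's own z axis and vertical above 0.3 rad).
It also fails if it takes over 32 s, if anything falls off the work surface, if the arm or the gripper's body presses on something with over 40 N, if the wrist force passes 120 N, or if a joint passes its speed limit or range.

## Robot

A 6-joint arm with a two-finger parallel gripper is mounted at the origin on the work surface. World frame = base frame: x ahead of the robot, y to its left, z up, the work surface at z = 0. Lengths are in mm, angles in rad, forces in N, time in s.
With the tool pointing down it reaches from about 350 to 875 mm from the base axis. Payload 4.2 kg.
Tool frame: the origin (TCP) lies midway between the tips of the shut fingers; the grasp point (between the pads) lies 19 mm behind it; z points along the fingers, y is the line along which they close (so a half turn about z gives the same grasp; the last joint's range is limited). The gripper opens to 85 mm and grips with 20 to 120 N. Pads are 22 mm wide; open, the fingers measure 114 mm over their backs; the gripper's body (76 mm by 85 mm) begins 54 mm behind the grasp point. The pads swing forward as they close: fully open they stand 13 mm farther back than shut.
Start: joints at [0.259, 0.385, 0.008, 0, -1.194, -0.259], TCP at [624.979, 0.025, 231.312] pointing down, gripper open.
Joint ranges: [-3.14, 3.14], [-1.21, 2.06], [-1.07, 1.41], [-3.16, 2.05], [-2.99, -0.16], [-3.1, 3.1]. Speed limits (rad/s): [2.79, 2.79, 3.14, 3.14, 3.14, 3.14].

## Interface

Orientations are given as a unit quaternion [x, y, z, w].
In Python, from bench import sensors, get_image, camera_params, job_done gives the robot as it stands.
- The arm moves only by the tool servo_tool, never from a script. Its argument "motion" is a list of rows, each an object with "travel": the shift along the tool's x, y, z as a fraction of full scale, a list of three; "rot": the turn, a rotation vector about the tool's x, y, z as a fraction of full scale, a list of three; "hand": the opening, from 0 (shut) to 1 (fully open). In form: [{"travel": [x, y, z], "rot": [wx, wy, wz], "hand": hand}, ...]. A call has 1 to 10 rows; each row shifts and turns the commanded pose from where the row before left it, along the tool's axes as they then stand; what a row does not reach is not made up. Full scale, the value 1, is 25 cm for a shift and 360 degrees for a turn. A row lasts 1/12 s, in which the tool goes at most 41.7 mm and 7.16 degrees, less where a joint would pass 70% of its speed; a pose out of reach is approached as far as the arm can. A call with a number of a shift or a turn outside -1 to 1 is refused whole. A call with a gripper value outside its range is refused whole. The fingers move at their own pace and stop on an object; the grip force is fixed at half the most. Time passes only in rows, so rows that do not move let the fingers close. It gives the time, the measured TCP pose, the force, the opening and the grip force at its end, in the units of the state.
- sensors.read_state(): the state, without advancing time (a new reading comes with each control period).
- get_image(name): name is "scene" or "side" or "wrist"; returns (picture, depth): 480x640x3 uint8, red, green, blue; 480x640 float32, mm along the optical axis (not along the pixel's ray), 0 where there is no reading.
- camera_params(name): a dict with "camera_matrix" (3x3 intrinsics, pixels), "R" (3x3) and "t" (3): a world point X has camera coordinates R X + t; the wrist camera has in their place "mount" (4x4, takes a point from camera to tool coordinates, whose origin is the TCP and whose axes are the flange's). Camera axes: x right, y down, z forward; pixel columns grow to the right and rows downward; lengths in mm; the calibration is good to about 2 mm. A picture is of the moment at which its call begins: read the wrist's pose just before it. camera_params takes no time and is no camera call.
- job_done(): hands the job in; it is judged then, once.
The state is a dict: "clock": time; "joints": joint angles; "joint_vel": joint speeds; "joint_efforts": joint torques, N m; "position": TCP position; "ee_rot": TCP orientation; "contact_force": force on the tool from outside, world axes, zero at the start; "wrist_torque": the same for the moment, N m; "gripper_width": finger opening in mm; "grasp_force": force on a finger pad.
Only numpy, scipy, OpenCV 4.12 (cv2) and the standard library are available. Lean on these libraries where they do the work, as an engineer would, in place of code of your own. Each camera call takes 0.05 s, during which the arm holds its last target. There are 200 camera calls.

## Working session

There is one attempt and no reset: what is moved stays moved. The work goes in short steps, Python scripts to look and compute and a tool call to move; the robot and the scene stay as the last step left them, time stands still between calls to the robot, and variables do not carry over. Pictures are saved under pics/ and viewed, at most 10 in all, crops included, and the job is handed in when it is done.

Besides the shell and the picture viewer there is one more tool, called after "Emit:" as name([rows], argument=value, ...), one row to a line, values as JSON. servo_tool: Moves the arm, as the interface text tells. Its arguments: {"type":"object","properties":{"motion":{"type":"array"}},"required":["motion"]}

```bash
mkdir -p pics; cat > h.py <<'E'
import numpy as np,cv2
from bench import sensors,get_image,camera_params,job_done
def cloud(n):
    im,d=get_image(n);p=camera_params(n);K=np.array(p["camera_matrix"]);R=np.array(p["R"]);t=np.array(p["t"])
    v,u=np.mgrid[:480,:640];X=np.stack([(u-K[0,2])/K[0,0]*d,(v-K[1,2])/K[1,1]*d,d],-1)
    W=(X-t.reshape(3))@R; W[d==0]=np.nan
    return im,W
E
python3 - <<'E'
from h import *
for n in("scene","side"):
    im,W=cloud(n);np.savez("/tmp/"+n,im=im,W=W);cv2.imwrite(f"pics/{n}0.png",im[:,:,::-1])
    hsv=cv2.cvtColor(im,cv2.COLOR_RGB2HSV)
    for c,m in dict(red=((hsv[...,0]<6)|(hsv[...,0]>174)),yel=(hsv[...,0]>22)&(hsv[...,0]<34)).items():
        m=(m&(hsv[...,1]>150)&(hsv[...,2]>70)).astype(np.uint8)
        k,l,s,ce=cv2.connectedComponentsWithStats(m)
        for i in range(1,k):
            if s[i,4]>60: print(n,c,ce[i].round(),s[i],np.nanmedian(W[l==i],0).round(1))
s=sensors.read_state();print(s["clock"],s["position"],s["ee_rot"],s["contact_force"])
E
```

```text
scene red [230. 232.] [216 219  28  27 672] [ 561.  -176.6  130.3]
scene red [391. 247.] [381 239  21  19 282] [637.8  79.8  81.7]
side red [373. 202.] [357 193  32  19 356] [ 554.1 -170.2  131.7]
side red [245. 280.] [240 272  10  19 121] [631.   95.5  79.6]
side yel [617. 142.] [606 136  21  17 182] [ 249.8 -818.5  100.3]
0.1 [6.24465245e+02 1.35714247e-02 2.30329507e+02] [-7.07043451e-01  7.07169379e-01  6.73094226e-04 -7.58322501e-04] [-0.38079652 -0.30523042  0.12405615]
```

View pics/scene0.png

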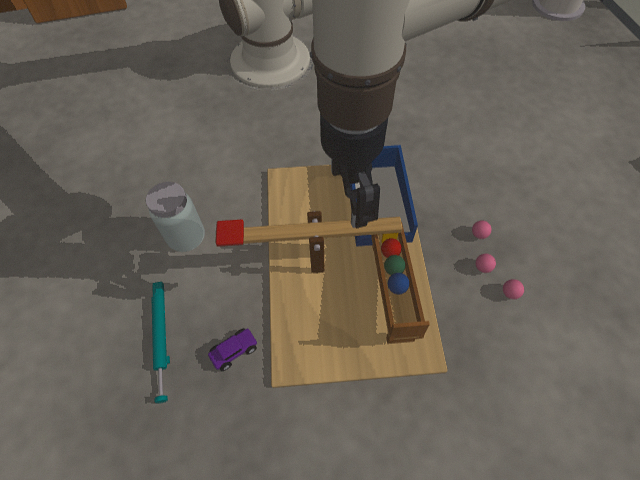

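View pics/side0.png

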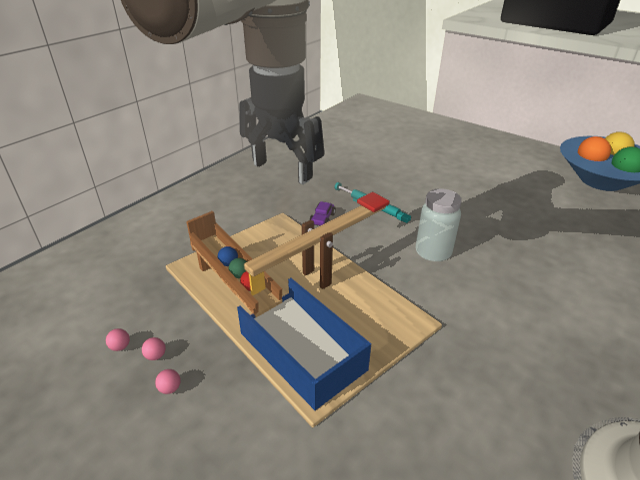

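The scene view shows the red paddle at (230,232) and the beam running right to the yellow gate at about (392,238). The balls are red (391,247), green (395,265) and blue (399,284). The jar is at (175,217), the car at (233,349) and the whistle at (160,340).

Possible mix-ups:
- **Paddle:** the only other saturated red thing is the red ball at (391,247). I choose the flat red plate at (230,232).
- **Balls:** the pink balls at (482,229), (485,263) and (513,289) are decoys. The red one in the chute is meant.

Next I'll measure the paddle and check it in a crop.

```bash
python3 - <<'E'
from h import *
for n in("scene","side"):
    f=np.load(f"/tmp/{n}.npz");im,W=f["im"],f["W"];hsv=cv2.cvtColor(im,cv2.COLOR_RGB2HSV)
    with np.errstate(all="ignore"):
        near=(np.abs(W[...,0]-558)<60)&(np.abs(W[...,1]+173)<60)&(W[...,2]>122)&(W[...,2]<142)
        red=near&((hsv[...,0]<6)|(hsv[...,0]>174))&(hsv[...,1]>150)
        r=cv2.minAreaRect(W[red][:,:2].astype(np.float32));print(n,"paddle",r,W[red].mean(0).round(1))
        b=(W[...,2]>112)&(W[...,2]<128)&(W[...,0]>500)&(W[...,0]<680)&(W[...,1]>-140)&(W[...,1]<160)&(hsv[...,0]>8)&(hsv[...,0]<25)
        P=W[b][:,:2].astype(np.float32);vx,vy,x0,y0=cv2.fitLine(P,cv2.DIST_HUBER,0,.01,.01).ravel();print("beam",np.arctan2(vy,vx),x0,y0,len(P),P.min(0),P.max(0))
        j=(W[...,2]>118)&(W[...,2]<142)&(W[...,1]<-215)&(W[...,0]>350)&(W[...,0]<700);print("jar",np.nanmedian(W[j],0),np.nanmin(W[j],0),np.nanmax(W[j],0),j.sum())
im=np.load("/tmp/scene.npz")["im"][160:320,140:300];cv2.imwrite("pics/crop.png",cv2.resize(im[:,:,::-1],None,fx=3,fy=3))
E
```

```text
scene paddle ((559.2800903320312, -176.8337860107422), (43.541316986083984, 46.473758697509766), 78.70567321777344) [ 561.  -176.6  130.1]
beam 1.3543906 594.2073 -23.69882 2255 [ 550.42834 -139.7996 ] [628.56616  102.750244]
jar [ 463.19780452 -269.39873603  127.98102649] [ 425.15359073 -302.46706946  118.00930165] [ 492.66225717 -237.15756022  132.117176  ] 1081
side paddle ((557.592529296875, -176.1217803955078), (42.22848892211914, 47.21250915527344), 79.09716033935547) [ 554.1 -171.7  130.8]
beam 1.3679411 587.59064 -7.1789594 1861 [ 549.6126  -139.91211] [627.4831   103.046745]
jar [  463.50880309 -1394.53378045   129.75030854] [  350.10652152 -1414.10158284   118.00635113] [ 699.86783696 -234.60011691  141.96272663] 1468
```

View pics/crop.png

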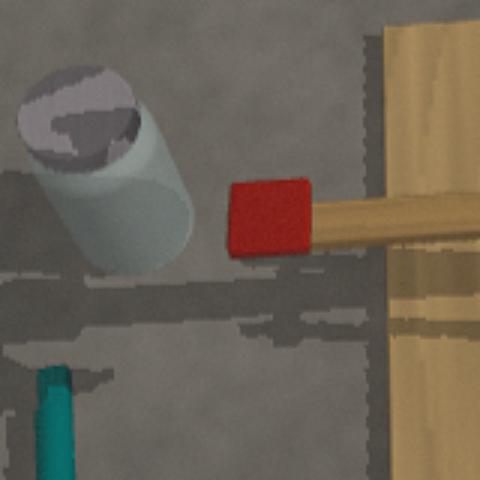

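The crop shows a flat red plate at the end of the beam, centred at crop (270,218), which is the paddle. The jar stands clear of it. Paddle centre is about (558.5, -176.5, 132), yaw 1.37. I'll move above it with the fingers shut.

Emit:
servo_tool([
  {"travel": [0.12, 0.045, 0], "rot": [0, 0, 0], "hand": 0},
  {"travel": [0.12, 0.045, 0], "rot": [0, 0, 0], "hand": 0},
  {"travel": [0.12, 0.045, 0], "rot": [0, 0, 0], "hand": 0},
  {"travel": [0.12, 0.045, 0], "rot": [0, 0, 0], "hand": 0},
  {"travel": [0.12, 0.045, 0], "rot": [0, 0, 0], "hand": 0},
  {"travel": [0.12, 0.045, 0], "rot": [0, 0, 0], "hand": 0},
  {"travel": [0, 0, 0.1], "rot": [0, 0, 0], "hand": 0},
  {"travel": [0, 0, 0.1], "rot": [0, 0, 0], "hand": 0},
  {"travel": [0, 0, 0], "rot": [0, 0, 0], "hand": 0},
  {"travel": [0, 0, 0], "rot": [0, 0, 0], "hand": 0},
])

```text
clock: 0.93
position: [556.5, -180.1, 180.1]
ee_rot: [-0.707, 0.707, 0.001, -0.001]
contact_force: [0.2, 0.5, 1.1]
gripper_width: 0.0
grasp_force: 0.0
```

Emit:
servo_tool([
  {"travel": [0, -0.006, 0.06], "rot": [0, 0, 0], "hand": 0},
  {"travel": [0, 0, 0.06], "rot": [0, 0, 0], "hand": 0},
  {"travel": [0, 0, 0.06], "rot": [0, 0, 0], "hand": 0},
  {"travel": [0, 0, 0.04], "rot": [0, 0, 0], "hand": 0},
  {"travel": [0, 0, 0.04], "rot": [0, 0, 0], "hand": 0},
  {"travel": [0, 0, 0.04], "rot": [0, 0, 0], "hand": 0},
  {"travel": [0, 0, 0.03], "rot": [0, 0, 0], "hand": 0},
  {"travel": [0, 0, 0], "rot": [0, 0, 0], "hand": 0},
])

```text
clock: 1.6
position: [559.9, -179.7, 98.3]
ee_rot: [0.707, -0.707, 0.001, -0.001]
contact_force: [-0.3, -0.4, 5.0]
gripper_width: -0.0
grasp_force: 2.3
```

Emit:
servo_tool([
  {"travel": [0, 0, 0.016], "rot": [0, 0, 0], "hand": 0},
  {"travel": [0, 0, 0], "rot": [0, 0, 0], "hand": 0},
  {"travel": [0, 0, 0], "rot": [0, 0, 0], "hand": 0},
  {"travel": [0, 0, 0], "rot": [0, 0, 0], "hand": 0},
  {"travel": [0, 0, 0], "rot": [0, 0, 0], "hand": 0},
  {"travel": [0, 0, 0], "rot": [0, 0, 0], "hand": 0},
  {"travel": [0, 0, 0], "rot": [0, 0, 0], "hand": 0},
  {"travel": [0, 0, 0], "rot": [0, 0, 0], "hand": 0},
  {"travel": [0, 0, 0], "rot": [0, 0, 0], "hand": 0},
  {"travel": [0, 0, 0], "rot": [0, 0, 0], "hand": 0},
])

```text
clock: 2.43
position: [560.1, -179.7, 96.0]
ee_rot: [0.707, -0.707, 0.001, -0.001]
contact_force: [-0.0, 1.8, 5.0]
gripper_width: -0.3
grasp_force: 2.3
```

Emit:
servo_tool([
  {"travel": [0, 0, 0], "rot": [0, 0, 0], "hand": 0},
  {"travel": [0, 0, 0], "rot": [0, 0, 0], "hand": 0},
  {"travel": [0, 0, 0], "rot": [0, 0, 0], "hand": 0},
  {"travel": [0, 0, 0], "rot": [0, 0, 0], "hand": 0},
  {"travel": [0, 0, 0], "rot": [0, 0, 0], "hand": 0},
  {"travel": [0, 0, 0], "rot": [0, 0, 0], "hand": 0},
  {"travel": [0, 0, 0], "rot": [0, 0, 0], "hand": 0},
  {"travel": [0, 0, 0], "rot": [0, 0, 0], "hand": 0},
  {"travel": [0, 0, 0], "rot": [0, 0, 0], "hand": 0},
  {"travel": [0, 0, 0], "rot": [0, 0, 0], "hand": 0},
])

```text
clock: 3.27
position: [560.1, -179.7, 96.0]
ee_rot: [0.707, -0.707, 0.001, -0.001]
contact_force: [-0.3, 1.3, 5.0]
gripper_width: -0.0
grasp_force: 2.3
```

```bash
python3 - <<'E'
from h import *
a,_=get_image("scene");b,_=get_image("side")
o=np.hstack([a[130:380,140:540],b[150:400,150:550]]);cv2.imwrite("pics/p1.png",o[:,:,::-1])
E
```

```text
(no output)
```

View pics/p1.png

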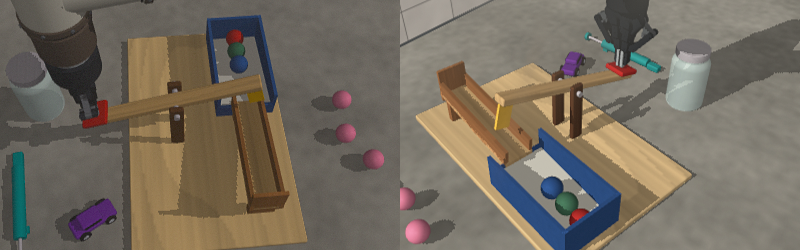

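The chute is empty, and all three balls are in the tray: red, green and blue at left-panel (235,37), (236,50) and (239,64). The gate is raised. I'll release the paddle straight up.

Emit:
servo_tool([
  {"travel": [0, 0, -0.04], "rot": [0, 0, 0], "hand": 0},
  {"travel": [0, 0, -0.04], "rot": [0, 0, 0], "hand": 0},
  {"travel": [0, 0, -0.04], "rot": [0, 0, 0], "hand": 0},
  {"travel": [0, 0, -0.06], "rot": [0, 0, 0], "hand": 0},
  {"travel": [0, 0, -0.08], "rot": [0, 0, 0], "hand": 0},
  {"travel": [0, 0, -0.1], "rot": [0, 0, 0], "hand": 0},
  {"travel": [0, 0, 0], "rot": [0, 0, 0], "hand": 0},
  {"travel": [0, 0, 0], "rot": [0, 0, 0], "hand": 0},
  {"travel": [0, 0, 0], "rot": [0, 0, 0], "hand": 0},
  {"travel": [0, 0, 0], "rot": [0, 0, 0], "hand": 0},
])

```text
clock: 4.2
position: [557.9, -179.7, 183.6]
ee_rot: [-0.707, 0.707, 0.001, -0.001]
contact_force: [-0.1, -0.6, 0.2]
gripper_width: 0.1
grasp_force: 0.0
```

Emit:
servo_tool([
  {"travel": [0, 0, 0], "rot": [0, 0, 0], "hand": 0},
  {"travel": [0, 0, 0], "rot": [0, 0, 0], "hand": 0},
  {"travel": [0, 0, 0], "rot": [0, 0, 0], "hand": 0},
  {"travel": [0, 0, 0], "rot": [0, 0, 0], "hand": 0},
  {"travel": [0, 0, 0], "rot": [0, 0, 0], "hand": 0},
  {"travel": [0, 0, 0], "rot": [0, 0, 0], "hand": 0},
  {"travel": [0, 0, 0], "rot": [0, 0, 0], "hand": 0},
  {"travel": [0, 0, 0], "rot": [0, 0, 0], "hand": 0},
  {"travel": [0, 0, 0], "rot": [0, 0, 0], "hand": 0},
  {"travel": [0, 0, 0], "rot": [0, 0, 0], "hand": 0},
])

```text
clock: 5.03
position: [559.0, -179.9, 184.8]
ee_rot: [0.707, -0.707, 0.0, -0.0]
contact_force: [-0.7, -0.5, -0.2]
gripper_width: 0.0
grasp_force: 0.0
```

```bash
python3 - <<'E'
from h import *
a,_=get_image("scene");b,_=get_image("side")
o=np.hstack([a[130:380,140:540],b[150:400,150:550]]);cv2.imwrite("pics/p2.png",o[:,:,::-1])
E
```

```text
(no output)
```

View pics/p2.png

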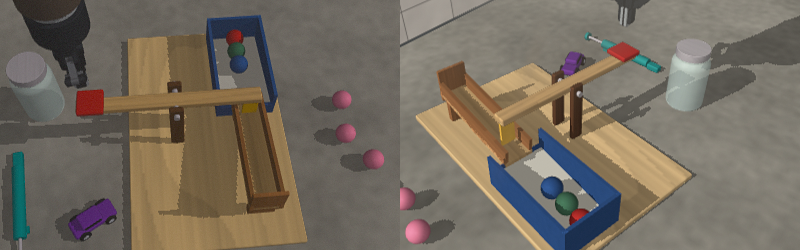

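The rocker is level again and the gate is shut. The balls rest in the tray and the fingers are clear of the paddle at left-panel (90,102).

```bash
python3 -c "
from bench import job_done;print(job_done())"
```

```text
the job is handed in; nothing more can be done
None
```

The job is handed in: all three balls are in the tray, the paddle is released with the gate shut again, and the jar, car and whistle look unmoved in the last pictures; no verdict came back from the judge.

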